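# Let the phone stick out over the riser's edge

## Task

Slide the phone along the top of the wooden desk riser, by pushing it with the fingertips, until its near end sticks out about 3 cm over the riser's front edge (the long edge on the robot's side), square to that edge, so that a charging lead can be plugged in. Push it only: do not pick it up or tip it, and leave the other things where they are. Finish with the phone lying still and the hand clear of it.

Things in the scene. Friction and masses are not known exactly. Their poses are not given: they have to be found in the camera images.
- riser: fixed low desk riser of light wood: a flat board 280 (x) x 440 (y) mm, 16 mm thick, its top 80 mm above the table, on two side panels. Origin at table height under the board's centre; its x axis points away from the robot, square to the front edge, its y axis along the edge to the left. The front edge is at x = -140 mm of this frame. It stands at a different place and yaw each time.
- riser_edge (a point): middle of the riser's front edge (the one nearest the robot), at the height of the board's top; axes as the riser's.
- phone: flat black smartphone lying face up in the middle of the riser, 146 (its own x) x 72 (y) x 8 mm thick, 0.12 to 0.24 kg, free to slide. Origin at the centre of its underside; its x axis runs along its length, away from the robot. It starts with its near end 25 to 65 mm behind the edge, at most 0.3 rad out of square to it.
- phone_near_end (a point): middle of the phone's short end nearest the robot, on the underside: the end that is to stick out.
- phone_far_end (a point): middle of the phone's other short end, on the underside; 146 mm from the near end. The board is bare behind it for at least 60 mm.
- notes: yellow block of sticky notes 78 x 78 x 24 mm on the riser, left of the phone; origin at the centre of its underside. To be left alone.
- drive: black backup drive 116 (x) x 80 (y) x 17 mm with a pale label, on the riser, right of the phone: shorter and twice as thick as the phone; origin at the centre of its underside. To be left alone.
- glue_stick: glue stick, 29 mm across and 89 mm tall, standing at the back left corner of the riser; origin at the centre of its foot. To be left alone.
- mug: white mug 92 mm across the cup, 127 with the handle, 95 mm tall, on the table left of the riser; origin at the centre of its underside. To be left alone.
- calculator: grey desk calculator 150 x 80 x 18 mm on the table at the left, nearer the robot; origin at the centre of its underside. To be left alone.
Things that resemble listed ones, but are neither listed nor needed, are in the scene too. Of the things like the phone, leave any that is pink or red; of the rest the larger one is meant.

How it is judged:
At the end, for the whole second after the job is handed in: The middle of the phone's near end is 20 to 40 mm out past the riser's front edge, the phone is within 8 degrees (0.14 rad) of square to that edge, lies flat on the riser (4 mm, 0.05 rad) and is at rest; the notes, drive, glue stick, mug and calculator are within 15 mm of where they stood (x of phone_near_end in the frame of riser_edge between -0.04 and -0.02 m and angle between the x axis of phone and the x axis of riser, either way round below 0.14 rad and angle between phone's own z axis and vertical below 0.05 rad and z of phone in the frame of riser between 0.076 and 0.084 m and linear speed of phone below 0.01 m/s and distance of each of notes, drive, glue_stick, mug, calculator from where it was at the start of the episode below 0.015 m); the robot touches nothing.
It fails at once if the phone is lifted off the riser (its centre more than 8 mm above the board) (z of phone in the frame of riser above 0.088 m).
It fails at once if the phone is tipped or falls (more than 0.2 rad from level) (angle between phone's own z axis and vertical above 0.2 rad).
It fails at once if another thing is pushed 15 mm or more from its place (distance of any of notes, drive, glue_stick, mug, calculator from where it was at the start of the episode above 0.015 m).
It also fails if it takes over 48 s, if anything falls off the work surface, if the arm or the gripper's body presses on something with over 40 N, if the wrist force passes 120 N, or if a joint passes its speed limit or range.

## Robot

A 6-joint arm with a two-finger parallel gripper is mounted at the origin on a cart in front of the work surface, level with it; the furniture and walls round the work are solid. World frame = base frame: x ahead of the robot, y to its left, z up, the work surface at z = 0. Lengths are in m, angles in rad, forces in N, time in s.
With the tool pointing down it reaches from about 0.375 to 0.925 m from the base axis. Payload 5.7 kg.
Tool frame: the origin (TCP) lies at the very end of the fingers, on their centre line; the grasp point (between the pads) lies 19 mm behind it; z points along the fingers, y is the line along which they close (so a half turn about z gives the same grasp; the last joint's range is limited). The gripper opens to 88 mm and grips with 3 to 60 N. Pads are 20 mm wide; open, the fingers measure 115 mm over their backs; the gripper's body (75 mm by 178 mm) begins 61 mm behind the grasp point.
Start: joints at [-1.271, 0.359, 1.51, -0, 1.272, -0.115], TCP at [0.242, -0.549, 0.223] pointing down, gripper open.
Joint ranges: [-2.97, 2.97], [-1.01, 2.36], [0.21, 2.38], [-0.96, 4.11], [0.2, 2.71], [-2.98, 2.98]. Speed limits (rad/s): [2.39, 2.39, 3.14, 3.14, 3.14, 3.14].

## Interface

Orientations are given as a unit quaternion [w, x, y, z].
In Python, from bench import robot gives the robot as it stands.
- The arm moves only by the shell command python3 -m handwheel 'ROWS' [FORCE]. ROWS is JSON, a list of rows, each a list of 5 numbers: the shift along the tool's x, y, z in units of 40 mm (1.0 is 40 mm), then the turn about the tool's z in units of 8 degrees (1.0 is 8 degrees), then the opening, from -1 (shut) to 1 (fully open). A call has 1 to 10 rows; each row is the pose to reach, as a shift and turn from the pose commanded when the call began, along the tool's axes at that moment; what a row does not reach only later rows make up. A row lasts 1/8 s, in which the tool goes at most 62.5 mm and 10.7 degrees, less where a joint would pass 70% of its speed; a pose out of reach is approached as far as the arm can. A call with a gripper value outside its range is refused whole. The fingers move at their own pace and stop on an object; FORCE is the grip in N (left out, the last holds). Time passes only in rows, so rows that repeat a pose let the fingers close. It gives the time, the measured TCP pose, the force, the opening and the grip force at its end, in the units of the state.
- robot.sense(): the state, without advancing time (a new reading comes with each control period).
- robot.capture(name): name is "side" or "top" or "wrist"; returns a dict with "img" (400x640x3 uint8, red, green, blue), "fx", "fy", "cx", "cy" (pixels), "k1" (the pictures are not rectified: a ray, as slopes to the right and down, at radius r is drawn at 1 + k1 r^2 times it, then the intrinsics apply), "rvec" (rotation vector, rad) and "tvec" (3), from world to camera coordinates, as OpenCV has them. Camera axes: x right, y down, z forward; pixel columns grow to the right and rows downward; lengths in m; the calibration is good to about 2 mm. A picture is of the moment at which its call begins. There is no depth.
- robot.job_done(): hands the job in; it is judged then, once.
The state is a dict: "time": time; "q": joint angles; "joint_vel": joint speeds; "joint_efforts": joint torques, N m; "position": TCP position; "tcp_rot": TCP orientation; "wrist_force": force on the tool from outside, world axes, zero at the start; "moment": the same for the moment, N m; "gripper_width": finger opening in m; "grip_force": force on a finger pad.
Only numpy, scipy, OpenCV 4.12 (cv2) and the standard library are available. Lean on these libraries where they do the work, as an engineer would, in place of code of your own. Each camera call takes 0.05 s, during which the arm holds its last target. There are 200 camera calls.

## Working session

There is one attempt and no reset: what is moved stays moved. The work goes in short steps, Python scripts to look and compute and a shell command to move; the robot and the scene stay as the last step left them, time stands still between calls to the robot, and variables do not carry over. Pictures are saved under pics/ and viewed, at most 10 in all, crops included, and the job is handed in when it is done.

```bash
mkdir -p pics; ls
cat > h.py <<'E'
import numpy as np, cv2
from bench import robot
def cap(n):
    c=robot.capture(n); c['R']=cv2.Rodrigues(np.array(c['rvec'],float))[0]; c['t']=np.array(c['tvec'],float).ravel(); return c
def save(c,f,crop=None):
    im=c['img'][:,:,::-1]
    cv2.imwrite('pics/'+f,im)
def K(c): return np.array([[c['fx'],0,c['cx']],[0,c['fy'],c['cy']],[0,0,1.]])
def ray(c,uv,z):
    p=np.array(uv,float).reshape(-1,1,2)
    u=cv2.undistortPoints(p,K(c),np.array([c['k1'],0,0,0.]))[:,0]
    d=np.c_[u,np.ones(len(u))]@c['R']; o=-c['R'].T@c['t']
    return o+d*((z-o[2])/d[:,2])[:,None]
def proj(c,P):
    return cv2.projectPoints(np.array(P,float).reshape(-1,1,3),np.array(c['rvec'],float),c['t'],K(c),np.array([c['k1'],0,0,0.]))[0][:,0]
E
python3 - <<'E'
from h import *
for n in('top','side'):
    c=cap(n);save(c,n+'0.png');print(n,-c['R'].T@c['t'],c['fx'],c['k1'])
s=robot.sense();print(s['time'],s['position'],s['tcp_rot'])
E
```

```text
pics
top [0.29470645 0.12032433 1.16566403] 394.7628053241899 -0.014027781127506569
side [ 1.1809673  -0.10736483  1.36823667] 490.70832302396155 0.023335822517745054
0.1 [ 0.24160941 -0.54854415  0.22189596] [-8.03325046e-04  9.78565072e-01  2.05936267e-01 -9.37188932e-05]
```

View pics/top0.png

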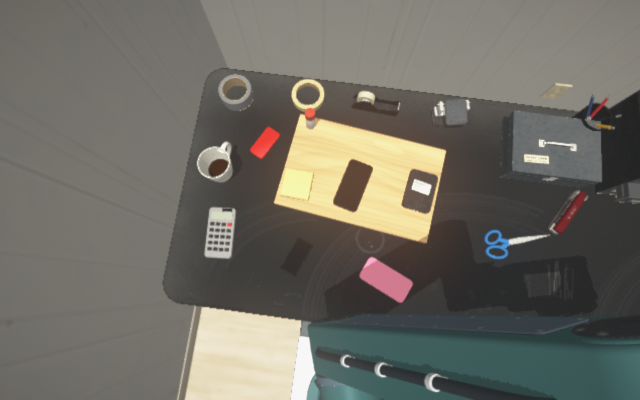

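View pics/side0.png

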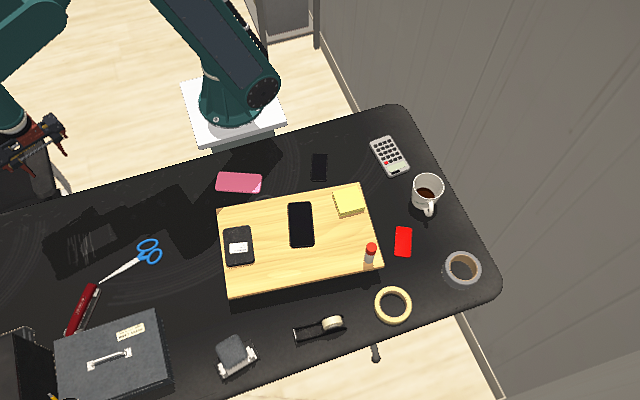

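The top view shows the riser with corners near (302,117), (445,150), (427,242), (275,202) and the phone on it at (353,186). The drive is at (420,190), the notes at (297,184) and the glue stick at (310,118). A smaller dark decoy lies on the table at (297,257). The side view agrees, with the phone at (301,224) and the riser around (300,240).

```bash
cat >> h.py <<'E'
def masks(c,near,wood_seed):
    hsv=cv2.cvtColor(c['img'],cv2.COLOR_RGB2HSV)
    w=((hsv[...,2]>120)&(hsv[...,1]>40)&(hsv[...,0]>8)&(hsv[...,0]<32)).astype(np.uint8)
    d=(hsv[...,2]<75).astype(np.uint8)
    def comp(m,p):
        n,l,s,ce=cv2.connectedComponentsWithStats(m)
        k=l[p[1],p[0]]; return (l==k).astype(np.uint8) if k or m[p[1],p[0]] else None
    return comp(w,wood_seed),comp(d,near)
def rect(c,m,z):
    ct=max(cv2.findContours(m,cv2.RETR_EXTERNAL,cv2.CHAIN_APPROX_NONE)[0],key=cv2.contourArea)
    P=ray(c,ct[:,0].astype(float),z)[:,:2]
    return cv2.minAreaRect((P*1000).astype(np.float32))
E
python3 - <<'E'
from h import *
for n,ps,ws in(('top',(353,186),(330,160)),('side',(301,224),(270,260))):
    c=cap(n);w,p=masks(c,ps,ws)
    r=rect(c,p,0.088);print(n,'phone',r)
    r=rect(c,w,0.08);print('wood',r);print(cv2.boxPoints(r).round())
E
```

```text
Traceback (most recent call last):
  File "h.py", line 25, in rect
    ct=max(cv2.findContours(m,cv2.RETR_EXTERNAL,cv2.CHAIN_APPROX_NONE)[0],key=cv2.contourArea)
ValueError: max() iterable argument is empty
```

Run:
```python
from h import *
for n,ps,ws in(('top',(353,186),(330,160)),('side',(301,224),(270,260))):
    c=cap(n);hsv=cv2.cvtColor(c['img'],cv2.COLOR_RGB2HSV)
    print(n,hsv[ps[1],ps[0]],hsv[ws[1],ws[0]],hsv[ws[1]-20,ws[0]],c['img'][ps[1],ps[0]-30:ps[0]+30:3].tolist())
    w,p=masks(c,ps,ws);print(None if w is None else w.sum(), None if p is None else p.sum())
    for m,z in((p,.088),(w,.08)):
        if m is not None:
            r=rect(c,m,z);print(r,cv2.boxPoints(r).round().tolist())
```

```text
top [ 11 107  95] [ 25  78 246] [ 22  94 243] [[246, 231, 167], [246, 231, 167], [246, 230, 165], [246, 229, 165], [246, 230, 166], [223, 184, 127], [94, 71, 55], [95, 72, 55], [95, 71, 55], [95, 70, 54], [95, 70, 55], [94, 70, 55], [95, 70, 55], [96, 71, 57], [119, 93, 73], [246, 232, 170], [246, 232, 168], [246, 230, 166], [246, 228, 164], [245, 225, 159]]
12596 None
((614.9840087890625, 42.30708312988281), (442.1186218261719, 283.8801574707031), 82.6436538696289) [[446.0, -159.0], [727.0, -195.0], [784.0, 243.0], [503.0, 280.0]]
side [138  39  33] [ 22 112 250] [ 22 107 251] [[254, 235, 156], [254, 238, 160], [254, 235, 154], [254, 235, 158], [254, 235, 158], [255, 240, 158], [32, 33, 39], [30, 27, 33], [29, 27, 31], [31, 28, 33], [31, 28, 33], [30, 27, 31], [31, 29, 33], [31, 29, 33], [255, 207, 132], [254, 233, 154], [253, 228, 151], [253, 230, 153], [253, 228, 148], [251, 221, 139]]
11503 1065
((584.8875732421875, 62.36885070800781), (68.88748931884766, 145.0978546142578), 75.25883483886719) [[506.0, 48.0], [646.0, 11.0], [664.0, 77.0], [523.0, 114.0]]
((616.7030639648438, 42.17002868652344), (440.2041015625, 283.57049560546875), 82.63774871826172) [[448.0, -158.0], [729.0, -194.0], [786.0, 242.0], [504.0, 279.0]]
```

```bash
sed -i 's/<75)/<130)/' h.py
cat > st.py <<'E'
from h import *
import sys
RC=np.array([.616,.0422]); ya=np.deg2rad(-7.36); X=np.array([np.cos(ya),np.sin(ya)]); Y=np.array([-X[1],X[0]])
def fr(p): d=np.array(p)-RC; return np.array([d@X,d@Y])
def un(a,b): return RC+a*X+b*Y
def phone(n,seed):
    c=cap(n);w,p=masks(c,seed,(330,160))
    if p is None: return print('none')
    r=rect(c,p,.088); b=cv2.boxPoints(r)/1000
    e=[(b[i]+b[(i+1)%4])/2 for i in range(4)]; L=[np.linalg.norm(b[i]-b[(i+1)%4]) for i in range(4)]
    s=sorted([e[i] for i in np.argsort(L)[:2]],key=lambda q:fr(q)[0])
    n0,f0=fr(s[0]),fr(s[1]);d=f0-n0
    print(n,r[1],'near',n0*1e3,'past edge',-140-n0[0]*1e3,'far',f0*1e3,'deg',np.degrees(np.arctan2(d[1],d[0])))
def togo(a,b,z,yawdeg=-7.36):
    s=robot.sense();q=s['tcp_rot'];from scipy.spatial.transform import Rotation as Ro
    R=Ro.from_quat([q[1],q[2],q[3],q[0]]).as_matrix()
    t=np.r_[un(a,b),z];d=R.T@(t-s['position'])/.04
    y0=np.degrees(np.arctan2(R[1,0],R[0,0]))
    print('t',s['time'],'pos',s['position'],'F',s['wrist_force'],'fr',fr(s['position'][:2]),'rows',d.round(2),'turn',round((y0-yawdeg)/8,2),'w',s['gripper_width'],'q',np.round(s['q'],2))
E
python3 - <<'E'
from st import *
phone('top',(353,186));phone('side',(301,224))
togo(.07,.007,.2)
c=cap('top');print(ray(c,[(507,113),(505,180),(457,110),(310,115)],.12))
E
```

```text
top (68.02297973632812, 140.73252868652344) near [-104.10737542   25.37022192] past edge -35.892624581940595 far [35.47842572  7.44081742] deg -7.319404198325531
side (71.08829498291016, 147.0252685546875) near [-106.40190784   25.48128215] past edge -33.59809215690227 far [39.27312297  5.60111686] deg -7.771107875833702
t 0.35 pos [ 0.24172201 -0.54896818  0.2224282 ] F [ 0.06570288 -0.77588553 -0.807935  ] fr [-0.29546369 -0.63424367] rows [16.11 -9.    0.57] turn 3.89 w 0.08751132921137221 q [-1.27  0.36  1.51 -0.    1.27 -0.12]
[[ 0.84423792 -0.34866416  0.12      ]
 [ 0.64443    -0.3493248   0.12      ]
 [ 0.83409693 -0.20601248  0.12      ]
 [ 0.76285162  0.20818967  0.12      ]]
```

```bash
python3 -m handwheel '[[1.3,-0.7,0,0.4,-0.1],[2.6,-1.4,0,0.8,-0.1],[3.9,-2.1,0,1.2,-0.1],[5.2,-2.8,0,1.6,-0.1],[6.5,-3.5,0,2.0,-0.1],[7.8,-4.2,0,2.4,-0.1],[9.1,-4.9,0,2.8,-0.1],[10.4,-5.6,0,3.2,-0.1],[11.7,-6.3,0,3.6,-0.1],[12.4,-7.0,0,3.9,-0.1]]'; python3 -c "
from st import *
togo(.072,.0065,.2)"
```

```text
time: 1.65
position: [0.5848, -0.0909, 0.2227]
tcp_rot: [-0.0, 0.998, -0.065, 0.001]
wrist_force: [-0.4, -0.6, -0.9]
gripper_width: 0.0392
grip_force: 0.0
t 1.65 pos [ 0.58480192 -0.09086284  0.22272375] F [-0.37518632 -0.63071334 -0.89746544] fr [-0.01389526 -0.13596309] rows [ 2.14 -3.56  0.57] turn -0.01 w 0.03924821759845538 q [-0.27  0.35  1.53  0.    1.26  1.43]
```

```bash
python3 -m handwheel '[[1.0,-1.5,0,0,-0.1],[2.14,-2.8,0,0,-0.1],[2.14,-3.7,0,0,-0.1],[2.14,-3.7,1.0,0,-0.1],[2.14,-3.7,2.0,0,-0.1],[2.14,-3.7,2.0,0,-0.1],[2.14,-3.7,2.0,0,-0.1]]'
python3 - <<'E'
from st import *
togo(.048,.012,.0835)
c=cap('wrist');save(c,'w1.png')
E
```

```text
time: 2.52
position: [0.6878, 0.0425, 0.144]
tcp_rot: [-0.0, 0.998, -0.065, 0.001]
wrist_force: [-0.3, 0.1, 0.5]
gripper_width: 0.0396
grip_force: 0.0
t 2.525 pos [0.68780917 0.04253797 0.14400945] F [-0.2661303   0.1339474   0.46354438] fr [0.07117422 0.00953417] rows [-0.58 -0.06  1.51] turn -0.01 w 0.03956717551525663 q [-0.04  0.55  1.39  0.    1.2   1.66]
```

View pics/w1.png

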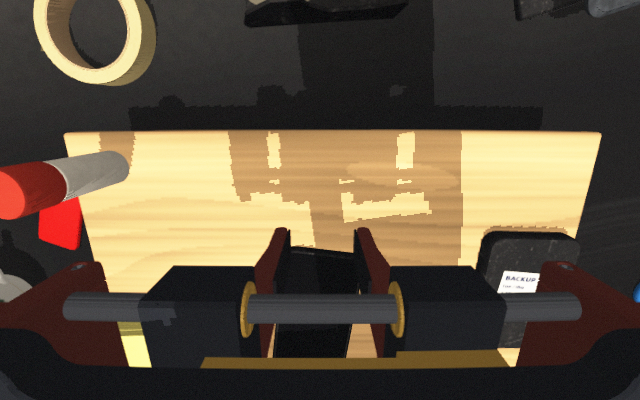

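The wrist view shows the fingertips at about (285,230) and (365,230), ahead of the phone's far end, which is at row 250. The board there is bare. The drive (530,260) and glue stick (60,185) are well clear.

```bash
python3 -m handwheel '[[0,0,0.6,0,-0.1],[0,0,1.1,0,-0.1],[0,0,1.4,0,-0.1],[0,0,1.5,0,-0.1],[0,0,1.5,0,-0.1]]'
python3 - <<'E'
from st import *
togo(.05,.012,.0835)
c=cap('side');cv2.imwrite('pics/s1.png',cv2.resize(c['img'][150:300,200:400,::-1],(800,600)))
E
```

```text
time: 3.2
position: [0.6871, 0.0428, 0.0827]
tcp_rot: [-0.0, 0.998, -0.065, 0.0]
wrist_force: [-0.5, 0.2, -0.0]
gripper_width: 0.0395
grip_force: 0.0
t 3.2 pos [0.68707389 0.0427507  0.08274501] F [-0.50965296  0.16206718 -0.00841316] fr [0.07041776 0.00965096] rows [-0.51 -0.06 -0.02] turn -0.01 w 0.03947935216865538 q [-0.04  0.62  1.44  0.    1.09  1.66]
```

View pics/s1.png

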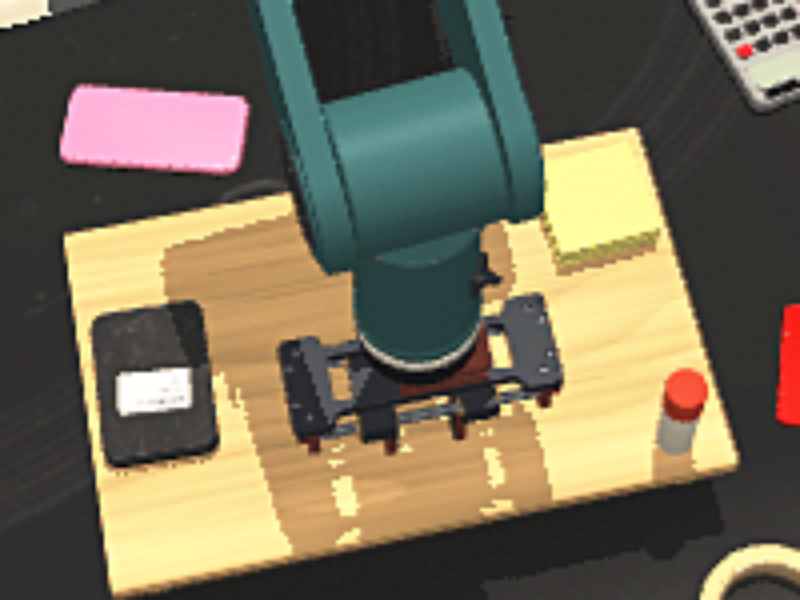

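The side crop shows the fingertips just above the board, behind the phone, between the drive and the glue stick, with nothing touched. I'll push slowly.

```bash
python3 -m handwheel '[[-0.15,0,0,0,-0.1],[-0.3,0,0,0,-0.1],[-0.45,0,0,0,-0.1],[-0.6,0,0,0,-0.1],[-0.75,0,0,0,-0.1],[-0.9,0,0,0,-0.1],[-1.05,0,0,0,-0.1],[-1.2,0,0,0,-0.1],[-1.35,0,0,0,-0.1],[-1.45,0,0,0,-0.1]]'
python3 - <<'E'
from st import *
togo(-.014,.01,.083)
c=cap('top');save(c,'t1.png')
c=cap('wrist');save(c,'w2.png')
E
```

```text
time: 4.5
position: [0.6289, 0.0503, 0.0827]
tcp_rot: [-0.0, 0.998, -0.065, -0.0]
wrist_force: [-0.1, 0.3, -0.7]
gripper_width: 0.0398
grip_force: 0.4
t 4.5 pos [0.6288744  0.05032268 0.0826582 ] F [-0.06908623  0.2876297  -0.72671812] fr [0.01172779 0.00970501] rows [-0.64 -0.01 -0.01] turn -0.01 w 0.03983859549747742 q [-0.03  0.55  1.58  0.    1.01  1.67]
```

View pics/w2.png

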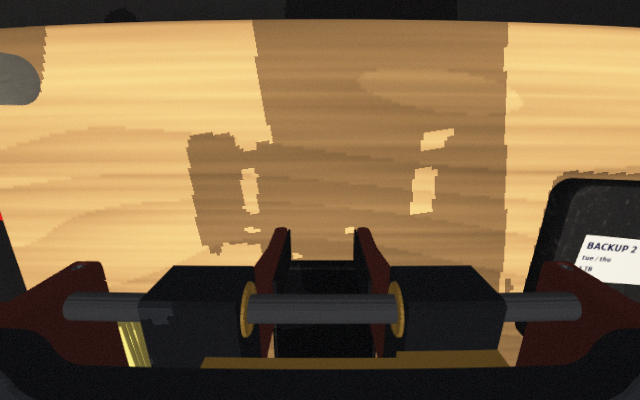

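View pics/t1.png

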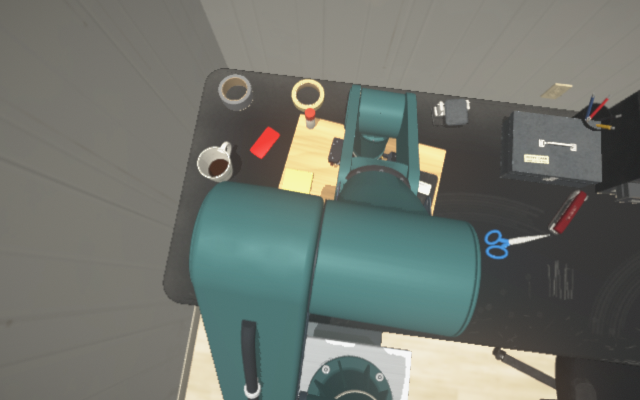

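The wrist view shows the phone's far end between the fingers as a level line at row 261, columns 292–357, so it is squared up. The arm blocks the top view. I'll cast that edge onto the board.

Run:
```python
from st import *
c=cap('wrist')
print([fr(p[:2])*1e3 for p in ray(c,[(296,261),(352,261)],.088)])
g=c['img'].sum(2)
for u in (298,312,325,338,350): print(u,g[252:268,u].tolist())
```

```text
[array([ 0.5539993 , 25.74529217]), array([ 0.45153717, -9.22375961])]
298 [353, 431, 458, 561, 567, 571, 554, 349, 244, 50, 51, 55, 74, 72, 75, 77]
312 [342, 340, 343, 349, 358, 357, 370, 355, 242, 40, 42, 40, 38, 35, 12, 50]
325 [339, 347, 347, 351, 356, 358, 362, 352, 240, 17, 16, 32, 38, 43, 34, 53]
338 [340, 337, 341, 354, 361, 359, 375, 364, 309, 23, 21, 31, 47, 40, 45, 44]
350 [332, 337, 352, 354, 358, 340, 360, 365, 320, 26, 19, 48, 50, 43, 40, 56]
```

The far end is at x ≈ 0.5 mm and square. It needs to reach -24 mm, so I'll push 0.62 unit more, then back off.

```bash
python3 -m handwheel '[[-0.12,0,0,0,-0.1],[-0.24,0,0,0,-0.1],[-0.36,0,0,0,-0.1],[-0.46,0,0,0,-0.1],[-0.54,0,0,0,-0.1],[-0.59,0,0,0,-0.1],[-0.62,0,0,0,-0.1],[-0.62,0,0,0,-0.1]]'
python3 - <<'E'
from st import *
togo(.03,.01,.083)
c=cap('wrist');g=c['img'].sum(2)
for u in (300,325,350):
    v=[r for r in range(235,290) if g[r,u]<180][0]; print(u,v,fr(ray(c,[(u,v-.7)],.088)[0,:2])*1e3)
E
```

```text
time: 5.65
position: [0.6047, 0.0535, 0.0827]
tcp_rot: [-0.0, 0.998, -0.065, -0.0]
wrist_force: [0.3, 0.4, -0.5]
gripper_width: 0.0399
grip_force: 0.0
t 5.65 pos [0.60465702 0.0534886  0.08265214] F [ 0.3284687   0.4182934  -0.52438446] fr [-0.01269563  0.00974252] rows [ 1.07 -0.01 -0.01] turn -0.01 w 0.039933358352352476 q [-0.03  0.52  1.64  0.    0.99  1.67]
300 260 [-22.40640422  23.30229654]
325 260 [-22.44281925   7.71318693]
350 260 [-22.50106153  -7.88235947]
```

```bash
python3 -m handwheel '[[0.3,0,0,0,-0.1],[0.8,0,0,0,-0.1],[1.0,0,0,0,-0.1],[1.0,0,-1.2,0,-0.1],[1.0,0,-2.5,0,-0.1],[1.0,0,-3.6,0,-0.1],[0.5,1.3,-3.6,0,-0.1],[-0.2,2.6,-3.6,0,-0.1],[-0.9,3.9,-3.6,0,-0.1],[-1.6,5.2,-3.6,0,-0.1]]'; python3 -m handwheel '[[-0.8,1.2,0,0,-0.1],[-1.6,2.4,0,0,-0.1],[-2.4,3.6,0,0,-0.1],[-3.2,4.8,0,0,-0.1],[-4.0,6.0,0,0,-0.1],[-4.6,6.8,0,0,-0.1],[-4.6,6.8,0,0,-0.1],[-4.6,6.8,0,0,-0.1]]'
python3 - <<'E'
from st import *
phone('side',(287,214))
c=cap('side');cv2.imwrite('pics/s2.png',cv2.resize(c['img'][140:310,200:440,::-1],(800,567)))
s=robot.sense();print(s['position'],s['joint_vel'],s['time'])
E
```

```text
time: 6.95
position: [0.5133, -0.1459, 0.2267]
tcp_rot: [0.0, 0.998, -0.065, 0.0]
wrist_force: [0.6, -0.5, 1.3]
gripper_width: 0.0394
grip_force: 0.0
time: 7.95
position: [0.297, -0.3899, 0.2265]
tcp_rot: [-0.0, 0.998, -0.065, 0.0]
wrist_force: [0.9, -0.2, 0.2]
gripper_width: 0.0393
grip_force: 0.0
side (2260.6455078125, 1415.9044189453125) near [-478.06764491 -912.98870499] past edge 338.0676449069683 far [   1.44718563 1296.21565165] deg 77.7537264391697
[ 0.29746973 -0.38952308  0.22657696] [ 0.00768141  0.0002166  -0.00010586 -0.0021655  -0.00053443 -0.00252288] 8.05
```

View pics/s2.png

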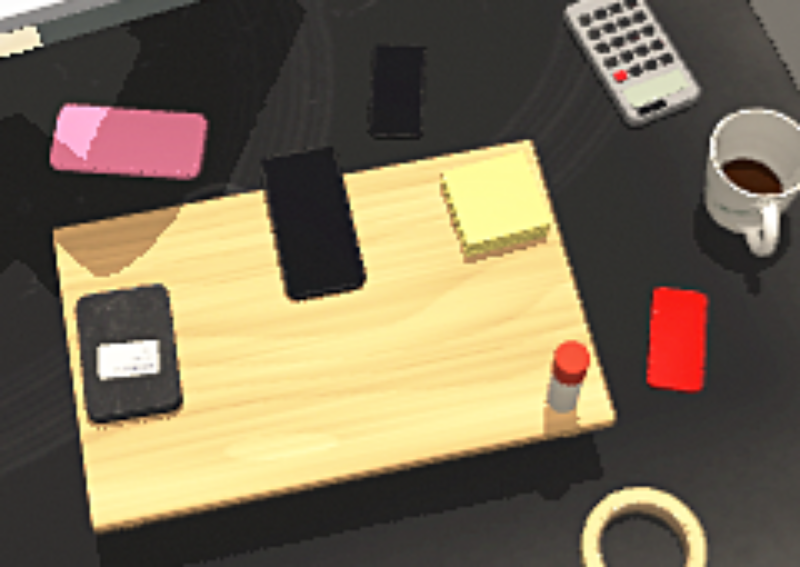

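The crop shows the phone square to the riser. Its near corners are at about (263,155) and (333,147), past the front edge, and its far end is at about (290,299)–(365,289). Everything else is where it was. One numeric check with those corners.

Run:
```python
from st import *
c=cap('side'); 
for p in [(264,155),(333,148),(288,300),(365,289)]:
    print(fr(ray(c,[(200+p[0]*.3-.35,140+p[1]*.3-.35)],.088)[0,:2])*1e3)
for p in [(55,230),(530,141)]: print('edge',fr(ray(c,[(200+p[0]*.3-.35,140+p[1]*.3-.35)],.08)[0,:2])*1e3)
```

```text
[-170.42439974  -23.24446242]
[-164.49138459   39.2449332 ]
[-23.66076112 -28.53113234]
[-19.9531989   38.53745285]
edge [-138.28785489 -217.74337773]
edge [-138.4894869   217.61963706]
```

```bash
python3 -c "
from bench import robot
print(robot.job_done())"
```

```text
the job is handed in; nothing more can be done
None
```

I pushed the phone until its near end stuck out about 28–29 mm past the riser's front edge, within about 3° of square, then moved the hand clear; nothing else looked moved in the last picture, and I handed the job in but got no pass/fail result.

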